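# Clip a circuit board into the sloping test jig

### The arm

A 6-joint arm with a two-finger parallel gripper is mounted at the origin on a cart in front of the work surface, level with it; the furniture and walls round the work are solid. World frame = base frame: x ahead of the robot, y to its left, z up, the work surface at z = 0. Lengths are in m, angles in rad, forces in N, time in s.
With the tool pointing down it reaches from about 0.375 to 0.9 m from the base axis. Payload 3.1 kg.
Tool frame: the origin (TCP) lies at the very end of the fingers, on their centre line; the grasp point (between the pads) lies 19 mm behind it; z points along the fingers, y is the line along which they close (so a half turn about z gives the same grasp; the last joint's range is limited). The gripper opens to 85 mm and grips with 20 to 120 N. Pads are 22 mm wide; open, the fingers measure 114 mm over their backs; the gripper's body (76 mm by 85 mm) begins 54 mm behind the grasp point. The pads swing forward as they close: fully open they stand 13 mm farther back than shut.
Start: joints at [-1.391, 0.527, 1.433, -0, 1.181, -0.178], TCP at [0.219, -0.585, 0.231] pointing down, gripper open.
Joint ranges: [-3.08, 3.08], [-0.75, 2.2], [0.22, 2.44], [-1.43, 4.57], [0, 2.65], [-2.85, 2.85]. Speed limits (rad/s): [2.79, 2.79, 3.14, 3.14, 3.14, 3.14].

### API

Orientations are given as a unit quaternion [x, y, z, w].
In Python, from station import telemetry, snapshot, ticket gives the robot as it stands.
- The arm moves only by the tool move_arm, never from a script. Its argument "commands" is text: rows parted by semicolons, each of 7 numbers parted by spaces: the shift along the tool's x, y, z in mm, then the turn, a rotation vector about the tool's x, y, z in degrees, then the opening, from -1 (shut) to 1 (fully open). A call has exactly 5 rows; each row is the pose to reach, as a shift and turn from the pose commanded when the call began, along the tool's axes at that moment; what a row does not reach only later rows make up. A row lasts 1/8 s, in which the tool goes at most 62.5 mm and 10.7 degrees, less where a joint would pass 70% of its speed; a pose out of reach is approached as far as the arm can. A call with a gripper value outside its range is refused whole. The fingers move at their own pace and stop on an object; "grip_force" is the grip in N (left out, the last holds). Time passes only in rows, so rows that repeat a pose let the fingers close, or fill a call up. It gives the time, the measured TCP pose, the force, the opening and the grip force at its end, in the units of the state.
- telemetry.sense(): the state, without advancing time (a new reading comes with each control period).
- snapshot(name): name is "scene" or "top"; returns a dict with "image" (420x560x3 uint8, red, green, blue), "fx", "fy", "cx", "cy" (pixels), "k1" (the pictures are not rectified: a ray, as slopes to the right and down, at radius r is drawn at 1 + k1 r^2 times it, then the intrinsics apply), "pose" (4x4, takes a point from camera to world coordinates). Camera axes: x right, y down, z forward; pixel columns grow to the right and rows downward; lengths in m; the calibration is good to about 2 mm. A picture is of the moment at which its call begins. There is no depth.
- ticket.sign_off(): hands the job in; it is judged then, once.
The state is a dict: "t": time; "q": joint angles; "qd": joint speeds; "tau": joint torques, N m; "tcp_pos": TCP position; "tool_rot": TCP orientation; "force": force on the tool from outside, world axes, zero at the start; "ft_torque": the same for the moment, N m; "finger_gap": opening from 0.0 (shut) to 1.0 (fully open); "gripper_force": force on a finger pad.
Only numpy, scipy, OpenCV 4.12 (cv2) and the standard library are available. Lean on these libraries where they do the work, as an engineer would, in place of code of your own. Each camera call takes 0.05 s, during which the arm holds its last target. There are 200 camera calls.

### The job

Lift the clear hood of the test jig by its pull bar and lay it back gently until it rests on its stop, without letting it fall or flinging it. Then take the small circuit board off the bench, lay it on the jig's sloping nest with its white connector strip on the right as you face the jig from the robot, and press it down until the sprung catch has clipped over its upper edge and it stands flat on its spacers. Leave the hood open, and leave the other things on the bench where they are.

Things in the scene. Friction and masses are not known exactly. Their poses are not given: they have to be found in the camera images.
- test_jig: the test jig: a grey sloping console, 132 mm deep, 130 mm wide, 30 mm high in front and 83 mm at the back, with a black deck rising 22 degrees away from the robot; does not move. Origin under its middle, x level towards its back, y to its left. On the deck: the nest for the board, over it a clear hood hinged at the back
- nest: where the board belongs: its frame is that of a board lying home. x to the right across the slope, y up the slope, z square out of the deck (leans 22 degrees to the robot); origin 8 mm over the deck (two white rests, 2 mm high, carry the spacers). White ledge, 11.5 mm over the origin, at the lower end; pointed pins, 12 mm over it, at x 27 and -31, y 26 and -28 mm; 1 mm play all round
- hood (a joint): angle of the clear box-shaped hood with aluminium edges (128 mm along the slope, 122 wide, 31 high, 0.3 kg, open below): 0 closed on the deck, grows as its front is lifted, 2.06 rad when lying back on its rubber stops, a little past upright, where it stays. Below about 1.7 rad it falls shut when let go
- hood_bar (a point): middle of the hood's steel pull bar: round, level, 10 mm thick, 80 mm free between two arms, along the nest's x; with the hood closed it lies 45 mm in front of the hood's front wall, 51 mm above the bench. 174 mm from the hinge axis; moves with the hood
- hood_hinge (a point): middle of the hood's hinge axis, at the upper back edge of the deck; the axis is level and lies along the nest's x
- catch_nose (a point): middle of the top of the sprung catch at the upper end of the nest: an aluminium hook 18 mm wide, its nose pointing down the slope. The nose has a steep sloping top (19 to 6 mm over the nest's origin), reaches 3.5 mm over the edge of a board lying home, underside 5 mm over the origin. A board pressed straight down (3 to 5 N) pushes it aside and it springs back over the edge
- catch (a joint): angle of the catch: 0 upright (sprung to there), grows as it is pushed back up the slope, about 0.18 when the board's edge passes
- board: the small green circuit board to load, 50 x 75 mm, 0.07 kg, standing level on four white spacers. Origin on its underside, 6 mm above the spacers' feet; x across (edges at -27 and +23 mm), y along (edges at -38.6 and +36.4 mm), z up. Plate 2.2 to 4.2 mm over the origin, parts reach 13 mm. White connector strip (8 x 38 mm) along the +x edge. Take it by the middle of its two long edges
- board_front (a point): middle of the board's underside at its lower edge (-y end)
- board_back (a point): middle of the board's underside at its upper edge (+y end)
- board_connector (a point): middle of the top of the board's white connector strip
- big_board: bystander: a larger green circuit board, 124 x 90 mm
- side_cutters: bystander: side cutters with blue handles, 120 mm long
- tape_roll: bystander: a roll of black tape, 62 mm across, 19 mm high
- heat_sink: bystander: a black finned heat sink, 40 x 60 x 27 mm
Things that resemble listed ones, but are neither listed nor needed, are in the scene too. There is more than one size of the board; the job needs the larger.

How it is judged:
By the outcome, as a careful person would: the job done as asked, in the order asked, and still so for the second after the job is handed in, with the robot touching nothing.
It also fails if it takes over 64 s, if anything falls off the work surface, if the arm or the gripper's body presses on something with over 40 N, if the wrist force passes 120 N, or if a joint passes its speed limit or range.

## Working session

There is one attempt and no reset: what is moved stays moved. The work goes in short steps, Python scripts to look and compute and a tool call to move; the robot and the scene stay as the last step left them, time stands still between calls to the robot, and variables do not carry over. Pictures are saved under pics/ and viewed, at most 10 in all, crops included, and the job is handed in when it is done.

Besides the shell and the picture viewer there is one more tool, called after "Request:" as name(argument=value, ...) on one line, values as JSON. move_arm: Moves the arm, as the interface text tells. Its arguments: {"type":"object","properties":{"commands":{"type":"string"},"grip_force":{"type":"number"}},"required":["commands"]}

```bash
ls; mkdir -p pics
python3 - <<'E'
from station import telemetry, snapshot
import cv2,numpy as np
s=telemetry.sense(); print({k:np.round(v,3).tolist() for k,v in s.items()})
for n in("scene","top"):
    d=snapshot(n); cv2.imwrite(f"pics/{n}0.png",d["image"][...,::-1]); print(n,d["fx"],d["fy"],d["cx"],d["cy"],d["k1"],np.round(d["pose"],4).tolist())
E
```

```text
pics
{'t': 0.0, 'q': [-1.39, 0.528, 1.434, -0.0, 1.181, -0.179], 'qd': [-0.0, -0.001, -0.0, 0.002, 0.0, -0.001], 'tau': [-0.001, -44.235, -17.803, -0.0, 0.009, 0.0], 'tcp_pos': [0.219, -0.584, 0.23], 'tool_rot': [0.984, 0.178, -0.0, -0.001], 'force': [-0.793, -1.377, -0.221], 'ft_torque': [-0.024, 0.042, -0.052], 'gripper_force': 0.0, 'finger_gap': 1.001}
scene 530.9295002973976 530.9295002973976 280.89174425697985 208.51968853233436 -0.061553317098310995 [[-0.7162, -0.46, 0.5248, -0.1053], [-0.6976, 0.4935, -0.5195, 0.5916], [-0.02, -0.7381, -0.6743, 0.8394], [0.0, 0.0, 0.0, 1.0]]
top 383.85864943043225 383.85864943043225 281.3306534335448 205.81155657806144 -0.04855483084858148 [[0.0176, -0.981, 0.1931, 0.3337], [-0.9998, -0.0198, -0.0095, -0.0156], [0.0131, -0.1929, -0.9811, 0.9853], [0.0, 0.0, 0.0, 1.0]]
```

View pics/scene0.png

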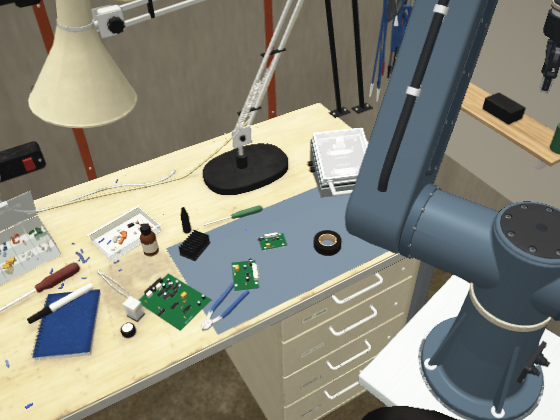

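View pics/top0.png

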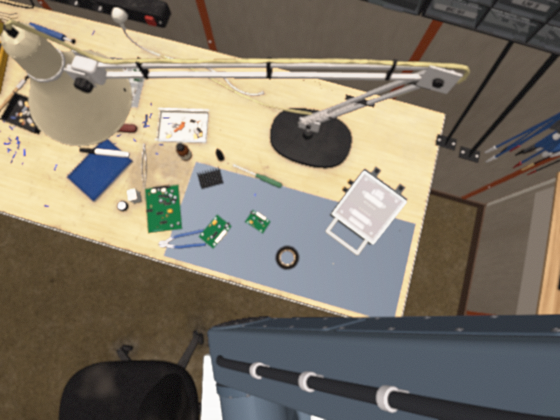

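The scene view shows the jig, partly hidden by the arm, at (342,160). The small boards are at (245,275) and (272,241), with the big board at (173,300). In the top view the jig is at (370,205) with its bar at about (346,238). The candidates for the board are (216,232) and (258,221), and (164,208) is the big bystander. (216,232) looks like the larger of the two small ones, so I'll confirm it by size in enlarged crops.

```bash
cat > h.py <<'E'
import numpy as np,cv2
from station import telemetry,snapshot
from scipy.spatial.transform import Rotation as R
def K(d): return np.array([[d["fx"],0,d["cx"]],[0,d["fy"],d["cy"]],[0,0,1]]),np.array([d["k1"],0,0,0,0.])
def ray(d,px):
    k,c=K(d); u=cv2.undistortPoints(np.array(px,float).reshape(-1,1,2),k,c).reshape(-1,2)
    P=d["pose"]; return P[:3,3],np.c_[u,np.ones(len(u))]@P[:3,:3].T
def plane(d,px,z):
    o,r=ray(d,px); return o+r*((z-o[2])/r[:,2])[:,None]
def proj(d,X):
    P=np.linalg.inv(d["pose"]);k,c=K(d)
    return cv2.projectPoints(np.array(X,float).reshape(-1,1,3),cv2.Rodrigues(P[:3,:3])[0],P[:3,3],k,c)[0].reshape(-1,2)
def tri(d1,p1,d2,p2):
    o1,r1=ray(d1,p1);o2,r2=ray(d2,p2);out=[]
    for a,b in zip(r1,r2):
        s=np.linalg.lstsq(np.c_[a,-b],o2-o1,rcond=None)[0]; out.append((o1+a*s[0]+o2+b*s[1])/2)
    return np.array(out)
def crop(d,x,y,w,h,f): return cv2.resize(d["image"][y:y+h,x:x+w,::-1],None,fx=f,fy=f,interpolation=cv2.INTER_CUBIC)
E
python3 - <<'E'
from h import *
t=snapshot("top");s=snapshot("scene")
a=crop(t,315,160,100,100,4); b=crop(t,190,200,100,50,4); c=crop(s,220,225,100,75,4);e=crop(s,295,120,100,75,4)
im=np.zeros((600,800,3),np.uint8); im[:400,:400]=a; im[400:,:400]=b; im[:300,400:]=c; im[300:,400:]=e
cv2.imwrite("pics/c1.png",im)
for n,d in(("top",t),("scene",s)):
    hsv=cv2.cvtColor(d["image"],cv2.COLOR_RGB2HSV); m=cv2.inRange(hsv,(40,70,20),(90,255,220))
    for q in cv2.findContours(m,0,2)[0]:
        if cv2.contourArea(q)>60:
            w=plane(d,q.reshape(-1,2)+0.0,0.009)[:,:2]*1000
            r=cv2.minAreaRect(w.astype(np.float32)); print(n,cv2.boundingRect(q),np.round(r[0]),np.round(r[1]),round(r[2]))
E
```

```text
top (199, 215, 28, 33) [458. 146.] [47. 75.] 57
top (245, 214, 25, 19) [482.  37.] [58. 33.] 64
top (145, 185, 37, 48) [513. 282.] [118.  88.] 9
scene (139, 274, 72, 57) [509. 288.] [119.  89.] 9
scene (231, 261, 28, 30) [456. 147.] [50. 78.] 53
scene (259, 233, 28, 17) [481.  40.] [57. 38.] 59
scene (232, 206, 30, 12) [591.  14.] [73. 21.] 67
scene (550, 123, 10, 31) [ 197. -766.] [ 23. 154.] 23
```

View pics/c1.png

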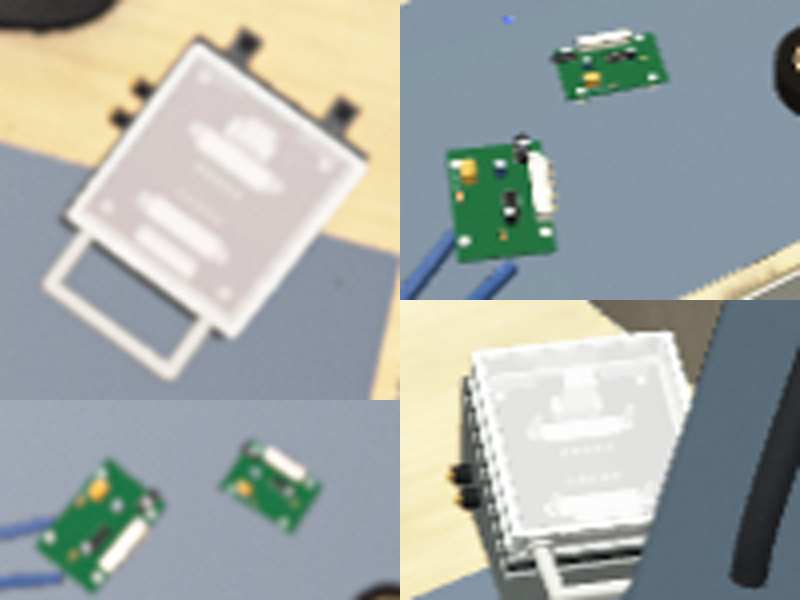

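The crops confirm the target. The board at top (213,232), scene (245,275), measures about 50x75 mm, has its white strip on one long side, and is the larger of the two. The other one, at top (258,221), is about 35x58 mm. The bar's corners are at top px (326.4,231) and (357,254).

```bash
python3 - <<'E'
from h import *
t=snapshot("top")
# board strip & bar
p=lambda x,y:(x/4-.375+315,y/4-.375+160)
B=plane(t,[p(49,285),p(168,374)],.051); print("bar",B.round(4),np.linalg.norm(B[0]-B[1]))
mid=B.mean(0); u=(B[1]-B[0])[:2]; u/=np.linalg.norm(u); f=np.array([-u[1],u[0]]); print("right",u,"fwd",f,"yaw",np.degrees(np.arctan2(f[1],f[0])))
h=np.r_[mid[:2]+.171*f,.083]; print("mid",mid,"hinge",h)
# hood top corners: guesses along
c=np.cos(np.radians(22));s=np.sin(np.radians(22));F=np.r_[f,0]
ux=F*c+np.r_[0,0,s]; uz=-F*s+np.r_[0,0,c]; U=np.r_[u,0]
for a in (-1,1):
  for l in (0,128): print((( proj(t,h+U*a*.061-ux*l/1000+uz*.031)-[315-.375,160-.375])*4).round())
hsv=cv2.cvtColor(t["image"],cv2.COLOR_RGB2HSV)
E
python3 - <<'E'
from h import *
t=snapshot("top")
o=[190,200]; q=lambda x,y:(x/4-.375+190,(y-400)/4-.375+200)
print("board corners",plane(t,[q(110,459),q(163,497),q(93,592),q(37,545)],.0102).round(4))
print("strip",plane(t,[q(140,520),q(105,568)],.019).round(4))
E
```

```text
bar [[ 0.4571 -0.1375  0.051 ]
 [ 0.4039 -0.21    0.051 ]] 0.08988327500611935
right [-0.59215374 -0.80582501] fwd [ 0.80582501 -0.59215374] yaw -36.30999359908461
mid [ 0.43047996 -0.17375103  0.051     ] hinge [ 0.56827604 -0.27500932  0.083     ]
[[198.  43.]]
[[ 70. 214.]]
[[367. 166.]]
[[233. 335.]]
board corners [[0.4998 0.1399 0.0102]
 [0.4758 0.1048 0.0102]
 [0.4141 0.1465 0.0102]
 [0.4433 0.1838 0.0102]]
strip [[0.4595 0.1176 0.019 ]
 [0.4286 0.1383 0.019 ]]
```

```bash
cat >> h.py <<'E'
f=np.array([.8058,-.5922,0]);u=np.array([-.5922,-.8058,0]);Z=np.array([0,0,1.])
bar0=np.array([.4305,-.1738,.051]);hinge=bar0+.171*f+[0,0,.032]
def rot(y,z): x=np.cross(y,z); return R.from_matrix(np.c_[x,y,z])
DOWN_BAR=rot(f,-Z)      # tool y fore-aft
def delta(p,r=None,frm=None):
    s=telemetry.sense(); p0,r0=frm or (np.array(s["tcp_pos"]),R.from_quat(s["tool_rot"])); r=r or r0
    return np.round(r0.inv().apply(np.array(p)-p0)*1000,1),np.round((r0.inv()*r).as_rotvec(degrees=True),1)
def st():
    s=telemetry.sense(); print("t",round(s["t"],2),"p",np.round(s["tcp_pos"],4),"F",np.round(s["force"],1),"gap",round(s["finger_gap"],3),"q",np.round(s["q"],2))
E
python3 - <<'E'
from h import *
st();print(delta(bar0+[0,0,.1],DOWN_BAR),delta(bar0+[0,0,.1],rot(-f,-Z)))
E
```

```text
t 0.3 p [ 0.2194 -0.585   0.231 ] F [ 0.1  0.6 -0. ] gap 1.001 q [-1.39  0.53  1.43  0.    1.18 -0.18]
(array([ 342. , -310.8,   80.2]), array([ -0. ,  -0. , -33.1])) (array([ 342. , -310.8,   80.2]), array([-0.000e+00,  1.000e-01,  1.469e+02]))
```

Request:
move_arm(commands="34 -31 0 0 0 -3 -0.15; 75 -68 0 0 0 -8 -0.15; 120 -109 0 0 0 -13 -0.15; 164 -149 0 0 0 -18 -0.15; 205 -186 0 0 0 -22 -0.15", grip_force=25)

```text
t: 0.92
tcp_pos: [0.3468, -0.3372, 0.2315]
tool_rot: [0.931, 0.364, 0.0, 0.0]
force: [0.9, 0.6, -0.1]
finger_gap: 0.423
gripper_force: 0.0
```

```bash
python3 -c "
from h import *
st();print(delta(bar0+[0,0,.1],DOWN_BAR))"
```

```text
t 0.93 p [ 0.3468 -0.3372  0.2315] F [ 0.9  0.6 -0.1] gap 0.423 q [-1.    0.34  1.78  0.    1.03 -0.18]
(array([172.3, -63.4,  80.5]), array([  0.,  -0., -11.]))
```

Request:
move_arm(commands="45 -16 10 0 0 -3 -0.15; 90 -33 30 0 0 -7 -0.15; 135 -50 60 0 0 -11 -0.15; 172 -63 80 0 0 -11 -0.15; 172 -63 80 0 0 -11 -0.15")

```text
t: 1.55
tcp_pos: [0.4298, -0.1734, 0.15]
tool_rot: [0.892, 0.453, -0.001, -0.002]
force: [-0.1, -0.4, 1.0]
finger_gap: 0.428
gripper_force: 0.0
```

Run:
```python
from h import *
st();print(delta(bar0+[0,0,-.019],DOWN_BAR))
t=snapshot("top");s=snapshot("scene")
im=np.hstack([crop(t,310,160,100,120,4),crop(s,300,100,100,120,4)])
cv2.imwrite("pics/c2.png",im)
print(proj(t,bar0),proj(s,[bar0,bar0+.04*u,bar0-.04*u]))
```

```text
t 1.55 p [ 0.4298 -0.1734  0.15  ] F [-0.1 -0.4  1. ] gap 0.428 q [-0.63  0.45  1.91  0.    0.79  0.01]
(array([1.00e-01, 1.30e+00, 1.18e+02]), array([-0.2, -0. ,  0.1]))
[[341.71355586 241.94901742]] [[353.57509378 190.00021429]
 [370.48250153 187.89269209]
 [336.51824448 192.12759594]]
```

View pics/c2.png

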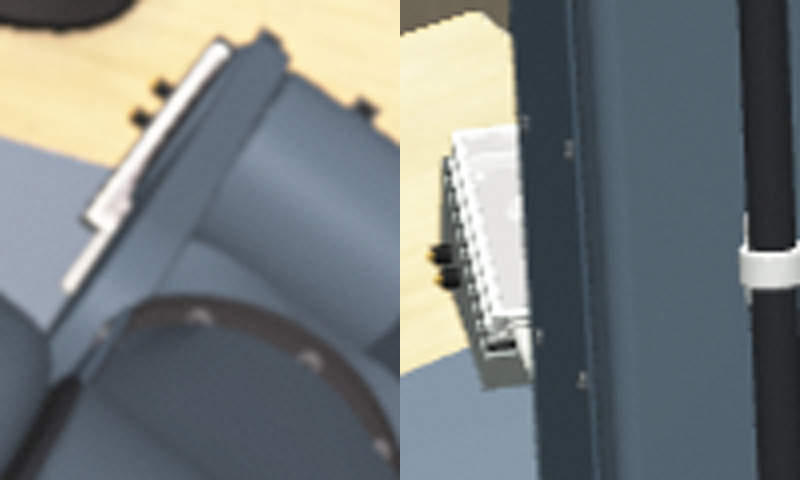

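The arm now hides the bar in both views. The earlier scene crop showed the bar's left corner at (334,192), against a prediction of (334,192), so I'll descend.

Request:
move_arm(commands="0 1 30 0 0 0 -0.15; 0 1 70 0 0 0 -0.15; 0 1 100 0 0 0 -0.15; 0 1 116 0 0 0 -0.15; 0 1 118 0 0 0 -0.15")

```text
t: 2.28
tcp_pos: [0.4309, -0.1784, 0.033]
tool_rot: [0.893, 0.45, -0.0, 0.0]
force: [0.6, 0.8, 0.4]
finger_gap: 0.424
gripper_force: 0.0
```

Request:
move_arm(commands="0 0 0 0 0 0 -0.6; 0 0 0 0 0 0 -1; 0 0 0 0 0 0 -1; 0 0 0 0 0 0 -1; 0 0 0 0 0 0 -1", grip_force=25)

```text
t: 2.9
tcp_pos: [0.4278, -0.1753, 0.0341]
tool_rot: [0.893, 0.451, -0.002, -0.003]
force: [-5.7, 0.8, 2.6]
finger_gap: 0.105
gripper_force: 24.4
```

```bash
cat >> h.py <<'E'
def arc(th): # grasp point on the hood arc -> TCP
    a=np.arctan2(32,171); b=th-a
    return hinge+.174*(-np.cos(b)*f+np.sin(b)*Z)-.019*Z
E
python3 - <<'E'
from h import *
st()
s=telemetry.sense();r0=R.from_quat(s["tool_rot"]);p0=arc(0);print(p0)
for d in range(0,121,5): print(d,r0.inv().apply(arc(np.radians(d))-p0).round(3)*1000)
E
```

```text
t 2.9 p [ 0.4278 -0.1753  0.0341] F [-5.7  0.8  2.6] gap 0.105 q [-0.63  0.68  1.98 -0.    0.49  0.01]
[ 0.43047496 -0.1737816   0.03199419]
0 [0. 0. 0.]
5 [ -0.  -2. -15.]
10 [ -0.  -3. -30.]
15 [ -0.  -3. -45.]
20 [ -0.  -1. -60.]
25 [ -0.   2. -75.]
30 [ -0.   6. -90.]
35 [  -0.   12. -104.]
40 [  -0.   19. -118.]
45 [  -0.   27. -130.]
50 [  -0.   36. -143.]
55 [  -0.   46. -154.]
60 [  -0.   57. -165.]
65 [  -0.   69. -174.]
70 [  -0.   81. -182.]
75 [  -0.   95. -190.]
80 [  -0.  108. -196.]
85 [  -0.  123. -200.]
90 [  -0.  138. -204.]
95 [   0.  153. -206.]
100 [   0.  168. -207.]
105 [   0.  183. -207.]
110 [   0.  198. -205.]
115 [   0.  213. -202.]
120 [   0.  227. -198.]
```

Request:
move_arm(commands="0 -1 -8 0 0 0 -1; 0 -2 -22 0 0 0 -1; 0 -3 -37 0 0 0 -1; 0 -2 -52 0 0 0 -1; 0 0 -67 0 0 0 -1")

```text
t: 3.52
tcp_pos: [0.4264, -0.1744, 0.1008]
tool_rot: [0.892, 0.451, -0.003, -0.004]
force: [-6.6, 0.6, -1.4]
finger_gap: 0.106
gripper_force: 24.4
```

Run:
```python
from h import *
st();d=snapshot("top");cv2.imwrite("pics/t3.png",d["image"][150:270,290:420,::-1])
s=telemetry.sense();r0=R.from_quat(s["tool_rot"]);print(r0.inv().apply(s["tcp_pos"]-arc(0)).round(4)*1000)
```

```text
t 3.52 p [ 0.4264 -0.1744  0.1008] F [-6.6  0.6 -1.4] gap 0.106 q [-0.63  0.54  1.95 -0.    0.66  0.01]
[ -3.   -3.3 -70.1]
```

Request:
move_arm(commands="0 2 -15 0 0 0 -1; 0 7 -30 0 0 0 -1; 0 13 -44 0 0 0 -1; 0 20 -57 0 0 0 -1; 0 29 -70 0 0 0 -1")

```text
t: 4.2
tcp_pos: [0.448, -0.1901, 0.1705]
tool_rot: [0.892, 0.451, -0.004, -0.007]
force: [-10.9, 4.4, 4.9]
finger_gap: 0.102
gripper_force: 24.6
```

Run:
```python
from h import *
st()
s=telemetry.sense();r0=R.from_quat(s["tool_rot"]);print(r0.inv().apply(s["tcp_pos"]-arc(0)).round(4)*1000)
F=np.array(s["force"]);print(F@f,F@u)
```

```text
t 4.2 p [ 0.448  -0.1901  0.1705] F [-10.9   4.4   4.9] gap 0.102 q [-0.63  0.44  1.83 -0.    0.89  0.01]
[  -2.9   21.6 -138.9]
-11.413272564230528 2.8949189816035688
```

The measured arc puts the hinge axis about 12 mm higher than I assumed, so I'll follow the corrected circle.

Request:
move_arm(commands="0 1 -14 0 0 0 -1; 0 11 -26 0 0 0 -1; 0 21 -36 0 0 0 -1; 0 33 -46 0 0 0 -1; 0 46 -54 0 0 0 -1")

```text
t: 4.82
tcp_pos: [0.4915, -0.2219, 0.225]
tool_rot: [0.893, 0.451, 0.0, 0.0]
force: [0.4, -0.9, -6.0]
finger_gap: 0.106
gripper_force: 24.5
```

Run:
```python
from h import *
st()
s=telemetry.sense();r0=DOWN_BAR;p=r0.inv().apply(s["tcp_pos"]-arc(0))*1000;print(p.round(1), np.hypot(167-p[1],-p[2]-44))
F=np.array(s["force"]);print(F@f,F@u)
```

```text
t 4.83 p [ 0.4915 -0.2219  0.225 ] F [ 0.4 -0.9 -6. ] gap 0.106 q [-0.63  0.42  1.66 -0.    1.07  0.  ]
[  -2.6   77.7 -193. ] 173.69645504489534
0.8566798074555214 0.5400642958345746
```

Request:
move_arm(commands="0 13 -8 0 0 0 -1; 0 27 -14 0 0 0 -1; 0 41 -19 0 0 0 -1; 0 56 -23 0 0 0 -1; 0 71 -26 0 0 0 -1")

```text
t: 5.45
tcp_pos: [0.5483, -0.2633, 0.2516]
tool_rot: [0.893, 0.451, 0.0, -0.0]
force: [-1.9, 1.1, 0.5]
finger_gap: 0.101
gripper_force: 24.7
```

```bash
cat >> h.py <<'E'
def arcst():
    st();s=telemetry.sense();p=DOWN_BAR.inv().apply(s["tcp_pos"]-arc(0))*1000;F=np.array(s["force"])
    print(p.round(1),"r",np.hypot(167-p[1],-p[2]-44).round(1),"phi",np.degrees(np.arctan2(-p[2]-44,167-p[1])).round(1),"Ff",F@f,"Fu",F@u)
E
python3 -c "from h import *;arcst()"
```

```text
t 5.45 p [ 0.5483 -0.2633  0.2516] F [-1.9  1.1  0.5] gap 0.101 q [-0.63  0.48  1.45  0.    1.21  0.  ]
[  -2.3  147.9 -219.6] r 176.7 phi 83.8 Ff -2.1785194334294995 Fu 0.2221254524574006
```

Request:
move_arm(commands="0 12 -1 0 0 0 -1; 0 24 -1 0 0 0 -1; 0 36 0 0 0 0 -1; 0 46 1 0 0 0 -1; 0 52 2 0 0 0 -1")

```text
t: 6.08
tcp_pos: [0.5915, -0.2949, 0.2485]
tool_rot: [0.893, 0.451, 0.001, 0.0]
force: [1.2, 1.3, 3.9]
finger_gap: 0.101
gripper_force: 26.1
```

```bash
python3 -c "from h import *;arcst()"
```

```text
t 6.08 p [ 0.5915 -0.2949  0.2485] F [1.2 1.3 3.9] gap 0.101 q [-0.63  0.56  1.32  0.    1.26  0.  ]
[  -2.2  201.4 -216.5] r 175.9 phi 101.3 Ff 0.215733186982713 Fu -1.7781337607394891
```

Still no contact with the stop, so I'll ease on in small steps.

Request:
move_arm(commands="0 3 0 0 0 0 -1; 0 5 1 0 0 0 -1; 0 7 1 0 0 0 -1; 0 9 2 0 0 0 -1; 0 11 2 0 0 0 -1")

```text
t: 6.7
tcp_pos: [0.5993, -0.3006, 0.2461]
tool_rot: [0.893, 0.451, 0.0, -0.0]
force: [2.3, 4.3, 1.8]
finger_gap: 0.106
gripper_force: 26.1
```

```bash
python3 -c "from h import *;arcst()"
```

```text
t 6.7 p [ 0.5993 -0.3006  0.2461] F [2.3 4.3 1.8] gap 0.106 q [-0.63  0.58  1.29  0.    1.27  0.  ]
[  -2.2  211.1 -214.1] r 175.8 phi 104.5 Ff -0.6885787667254498 Fu -4.850150453381238
```

Request:
move_arm(commands="0 2 0 0 0 0 -1; 0 4 1 0 0 0 -1; 0 6 1 0 0 0 -1; 0 8 2 0 0 0 -1; 0 10 2 0 0 0 -1")

```text
t: 7.32
tcp_pos: [0.604, -0.3041, 0.2444]
tool_rot: [0.893, 0.451, -0.002, -0.005]
force: [-5.9, 10.3, 10.3]
finger_gap: 0.101
gripper_force: 27.0
```

Run:
```python
from h import *
arcst()
d=snapshot("scene"); cv2.imwrite("pics/s4.png",crop(d,290,60,130,140,4))
```

```text
t 7.33 p [ 0.604  -0.3041  0.2444] F [-5.9 10.3 10.3] gap 0.101 q [-0.63  0.59  1.27  0.    1.29  0.  ]
[  -2.2  217.  -212.4] r 175.7 phi 106.5 Ff -10.8641590979593 Fu -4.781934639271945
```

View pics/s4.png

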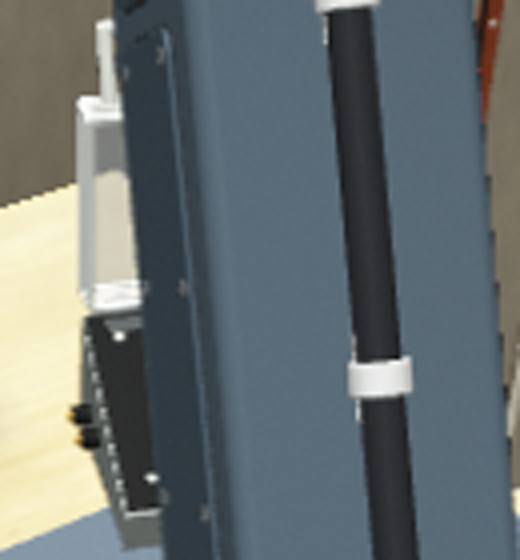

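The hood is back, with its clear box standing up at crop (105,200), and the stop is carrying load at -11 N. I'll ease off, release and rise.

Request:
move_arm(commands="0 -3 0 0 0 0 -1; 0 -4 0 0 0 0 -0.7; 0 -4 0 0 0 0 -0.4; 0 -4 -20 0 0 0 -0.4; 0 -4 -60 0 0 0 -0.4")

```text
t: 8.0
tcp_pos: [0.6024, -0.305, 0.302]
tool_rot: [0.893, 0.45, -0.002, -0.002]
force: [0.4, -1.0, 0.7]
finger_gap: 0.298
gripper_force: 0.0
```

```bash
cat >> h.py <<'E'
U22=np.radians(22)
DOWN_B=rot(-u,-Z); PITCH=rot(-u,np.sin(U22)*f-np.cos(U22)*Z)
E
python3 - <<'E'
from h import *
st();print(delta([.458,.146,.12],DOWN_B))
E
```

```text
t 8.0 p [ 0.6024 -0.305   0.302 ] F [ 0.4 -1.   0.7] gap 0.298 q [-0.63  0.54  1.21 -0.    1.4   0.  ]
(array([ 276.9, -383.2,  183.8]), array([ -0.3,  -0.2, -90.2]))
```

Request:
move_arm(commands="20 -28 -20 0 0 -8 -0.2; 55 -76 -20 0 0 -18 0.2; 90 -125 -10 0 0 -28 0.6; 126 -174 0 0 0 -38 1; 161 -223 10 0 0 -48 1")

```text
t: 8.62
tcp_pos: [0.5195, -0.042, 0.2939]
tool_rot: [0.631, 0.776, -0.0, 0.0]
force: [0.6, 0.4, -0.9]
finger_gap: 0.997
gripper_force: 0.0
```

Run:
```python
from h import *
st();print(delta([.458,.146,.12],DOWN_B))
d=snapshot("top"); cv2.imwrite("pics/t5.png",crop(d,310,120,130,140,4))
```

```text
t 8.62 p [ 0.5195 -0.042   0.2939] F [ 0.6  0.4 -0.9] gap 0.997 q [-0.29  0.31  1.61 -0.    1.22 -0.5 ]
(array([196.8, -21.7, 173.6]), array([ -0. ,   0.1, -41.9]))
```

View pics/t5.png

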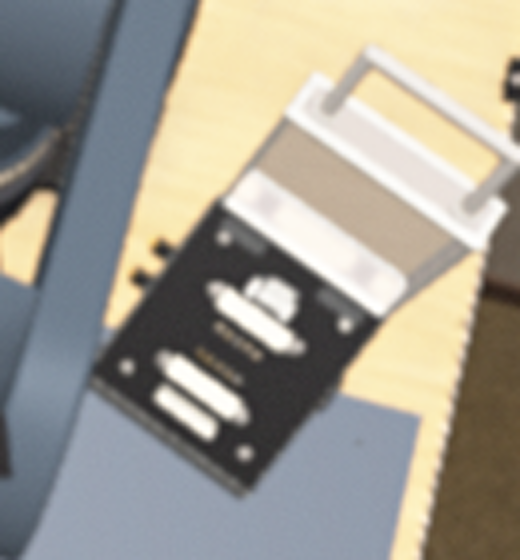

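The hood lies back and stays there. On the bare deck, at 4x crop px, the catch is at about (270,295), the upper rest (255,315), the lower rest (205,385), the ledge (185,412) and the deck's front corners (93,378) and (243,492). Next I'll measure the nest in the deck plane.

```bash
cat >> h.py <<'E'
C,S=np.cos(U22),np.sin(U22)
NX,NY,NZ=u,C*f+S*Z,-S*f+C*Z
def deckpts(d,px,o,h): # rays onto plane h above deck, coords in (right, upslope) from o (point on deck)
    c,r=ray(d,px); t=((o+h*NZ-c)@NZ)/(r@NZ); X=c+r*t[:,None]-o
    return np.c_[X@NX,X@NY]*1000
E
python3 - <<'E'
from h import *
t=snapshot("top");p=lambda x,y:(x/4-.375+310,y/4-.375+120)
w=plane(t,[p(93,377),p(243,491)],.030);m=w.mean(0);e=(w[1]-w[0]);print("front edge",w.round(4),np.linalg.norm(e),"dir",(e/np.linalg.norm(e)).round(4),"u",u)
print("front mid rel bar0: along f,u",(m-bar0)@f,(m-bar0)@u)
np.save("front.npy",m)
g=cv2.cvtColor(t["image"],cv2.COLOR_RGB2GRAY);G=cv2.resize(g[120:260,310:440],None,fx=4,fy=4,interpolation=cv2.INTER_CUBIC)
roi=np.zeros_like(G);cv2.fillPoly(roi,[np.array([[105,375],[225,235],[360,325],[243,475]])],255)
b=cv2.bitwise_and(cv2.inRange(G,130,255),roi)
for q in cv2.findContours(b,0,2)[0]:
    a=cv2.contourArea(q)
    if a<40: continue
    out=[]
    for h in (.002,.010,.0195):
        k=deckpts(t,[p(x,y) for x,y in q.reshape(-1,2)],m,h); out.append((k.min(0).round(),k.max(0).round()))
    print(a,q.reshape(-1,2).mean(0).round(),[f"x{l[0]:.0f}..{h[0]:.0f} y{l[1]:.0f}..{h[1]:.0f}" for l,h in out])
s=snapshot("scene");print(proj(s,m))
cv2.imwrite("pics/s5.png",crop(s,290,60,130,140,4))
E
```

```text
front edge [[ 0.5035 -0.1557  0.03  ]
 [ 0.4328 -0.2495  0.03  ]] 0.11740888661609498 dir [-0.6018 -0.7986  0.    ] u [-0.5922 -0.8058  0.    ]
front mid rel bar0: along f,u 0.0474175929195392 0.0009102803597123112
107.0 [244. 453.] ['x41..48 y16..23', 'x40..47 y17..24', 'x39..46 y18..26']
1454.5 [186. 412.] ['x-22..23 y11..25', 'x-23..23 y12..27', 'x-23..22 y14..28']
88.5 [128. 366.] ['x-50..-42 y16..23', 'x-50..-43 y17..24', 'x-50..-43 y18..25']
2429.5 [202. 387.] ['x-34..33 y29..46', 'x-34..32 y30..47', 'x-35..31 y31..48']
164.5 [345. 325.] ['x40..48 y116..125', 'x39..47 y116..125', 'x38..46 y116..125']
4232.0 [259. 311.] ['x-36..33 y81..119', 'x-36..32 y81..119', 'x-36..31 y82..120']
44.5 [226. 240.] ['x-47..-42 y116..121', 'x-47..-43 y116..121', 'x-47..-43 y117..122']
[[348.04033568 183.95972114]]
```

View pics/s5.png

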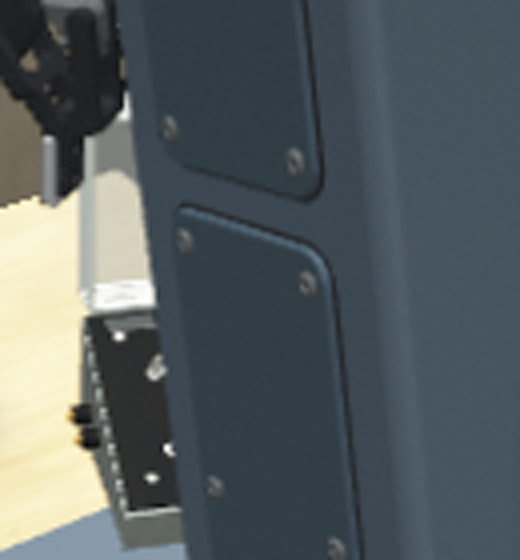

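The scene view is still blocked by the arm. I'll get the board first and measure the nest from there.

Request:
move_arm(commands="45 -5 20 0 0 -10 1; 95 -10 55 0 0 -20 1; 145 -16 100 0 0 -30 1; 190 -21 145 0 0 -40 1; 197 -22 190 0 0 -42 1")

```text
t: 9.4
tcp_pos: [0.4605, 0.1468, 0.1034]
tool_rot: [0.311, 0.95, 0.0, 0.002]
force: [1.7, 0.1, -0.2]
finger_gap: 1.001
gripper_force: 0.0
```

Run:
```python
from h import *
st();print(delta([.457,.1465,.0],DOWN_B))
m=np.load("front.npy")
s=snapshot("scene");print(proj(s,[m+70*NY*.001]))
# rectified deck from scene at plane 8mm?? view only
def rect(d,h,sc=4):
    gx,gy=np.meshgrid(np.arange(-65,65,1/sc),np.arange(142,0,-1/sc))
    X=m+h*NZ+gx[...,None]*NX*.001+gy[...,None]*NY*.001
    q=proj(d,X.reshape(-1,3)).reshape(*gx.shape,2).astype(np.float32)
    return cv2.remap(d["image"],q,None,cv2.INTER_CUBIC)[...,::-1]
t=snapshot("top")
im=np.hstack([rect(s,.002,3),rect(t,.002,3)])
cv2.imwrite("pics/r6.png",im);print(im.shape)
```

```text
t 9.4 p [0.4605 0.1468 0.1034] F [ 1.7  0.1 -0.2] gap 1.001 q [ 0.08  0.55  1.9  -0.    0.69 -0.86]
(array([  2.9,  -2.5, 103.4]), array([0.1, 0.2, 0. ]))
[[341.8822175  158.87346497]]
(426, 780, 3)
```

View pics/r6.png

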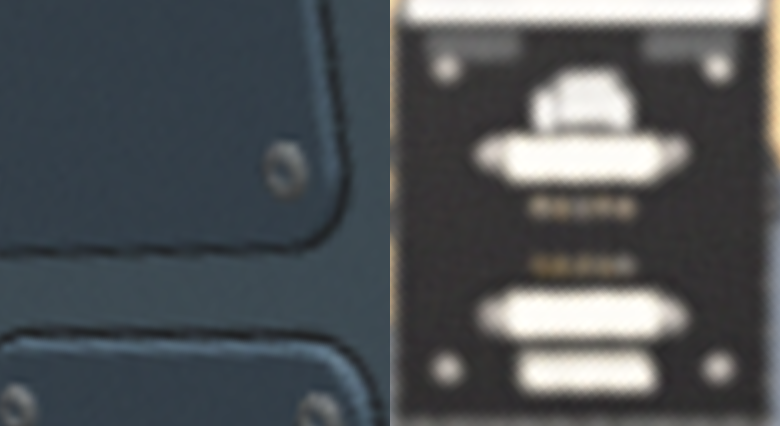

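The top rectified view (3 px/mm) shows the rests centred at rows 160 and 315, the ledge at rows 350-393, the catch at column 585 and the screws at columns 447 and 717. The arm still blocks the scene view, but the first scene picture saw the nest through the clear hood. I'll rectify that one for a cross-check and pick the board up meanwhile.

Request:
move_arm(commands="3 -2 40 0 0 0 1; 3 -2 75 0 0 0 1; 3 -2 92 0 0 0 1; 3 -2 100 0 0 0 1; 3 -2 103 0 0 0 1")

```text
t: 10.12
tcp_pos: [0.4574, 0.1454, 0.002]
tool_rot: [0.313, 0.95, 0.0, 0.001]
force: [0.5, -0.2, 0.5]
finger_gap: 0.999
gripper_force: 0.0
```

Run:
```python
from h import *
st();print(delta([.457,.1465,.0],DOWN_B))
m=np.load("front.npy")
def rect(d,h,sc=3):
    gx,gy=np.meshgrid(np.arange(-65,65,1/sc),np.arange(142,0,-1/sc))
    X=m+h*NZ+gx[...,None]*NX*.001+gy[...,None]*NY*.001
    q=proj(d,X.reshape(-1,3)).reshape(*gx.shape,2).astype(np.float32)
    return cv2.remap(d["image"],q,None,cv2.INTER_CUBIC)[...,::-1]
s=snapshot("scene");s["image"]=cv2.imread("pics/scene0.png")[...,::-1].copy()
t=snapshot("top")
cv2.imwrite("pics/r7.png",np.hstack([rect(s,.002),rect(t,.002)]))
```

```text
t 10.12 p [0.4574 0.1454 0.002 ] F [ 0.5 -0.2  0.5] gap 0.999 q [ 0.07  0.76  1.95 -0.    0.44 -0.86]
(array([1. , 0.6, 2. ]), array([ 0.1,  0.1, -0.2]))
```

View pics/r7.png

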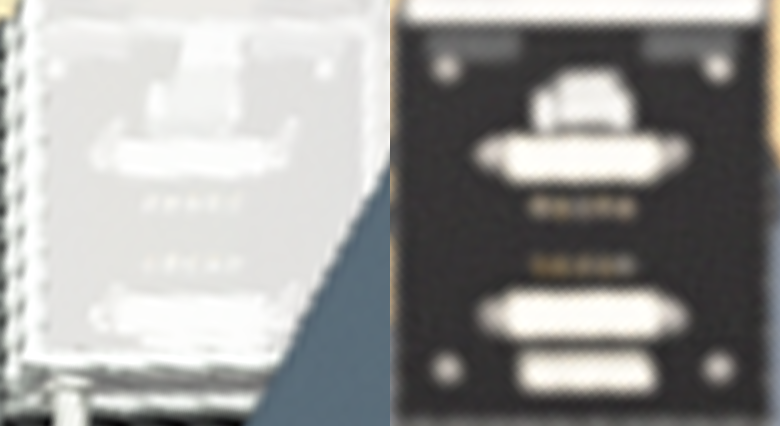

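Run:
```python
from h import *
m=np.load("front.npy");s=snapshot("scene");t=snapshot("top")
x0,y0=0,67
def app(X):
    o=[]
    for d in (s,t):
        W=m+.001*(X[0]*NX+X[1]*NY+X[2]*NZ); k=deckpts(d,proj(d,W),m,.002)[0]; o.append((round((k[0]+65)*3),round((142-k[1])*3)))
    return o
for n,X in dict(pinURtip=(27,26,20),pinURbase=(27,26,0),pinULtip=(-31,26,20),pinULbase=(-31,26,0),pinLRtip=(27,-28,20),pinLLtip=(-31,-28,20),pinLLb=(-31,-28,0),catchnose=(0,33,14),catchtop=(0,38,27),ledge_top_up=(0,-39.6,19.5),ledge_base=(0,-39.6,0)).items():
    print(n,app((X[0]+x0,X[1]+y0,X[2])))
```

```text
pinURtip [(292, 114), (282, 151)]
pinURbase [(274, 151), (275, 147)]
pinULtip [(115, 114), (104, 151)]
pinULbase [(101, 151), (102, 147)]
pinLRtip [(292, 279), (282, 316)]
pinLLtip [(115, 279), (104, 316)]
pinLLb [(101, 312), (102, 308)]
catchnose [(205, 104), (198, 128)]
catchtop [(216, 64), (201, 115)]
ledge_top_up [(210, 315), (199, 351)]
ledge_base [(193, 347), (195, 343)]
```

Request:
move_arm(commands="1 0 2 0 0 0 0.3; 1 0 3 0 0 0 -0.5; 1 0 3 0 0 0 -0.5; 1 0 3 0 0 0 -0.5; 1 0 3 0 0 0 -0.5", grip_force=40)

```text
t: 10.95
tcp_pos: [0.4545, 0.1468, -0.0014]
tool_rot: [0.313, 0.95, -0.0, -0.0]
force: [-1.4, -0.6, 4.8]
finger_gap: 0.568
gripper_force: 40.6
```

The board is gripped: opening 0.568, about 48 mm. I'll lift it and check where it sits in the fingers.

Request:
move_arm(commands="0 0 -8 0 0 0 -0.5; 0 0 -30 0 0 0 -0.5; 0 0 -70 0 0 0 -0.5; 0 0 -110 0 0 0 -0.5; 0 0 -120 0 0 0 -0.5")

```text
t: 11.58
tcp_pos: [0.4562, 0.147, 0.1206]
tool_rot: [0.313, 0.95, 0.001, 0.002]
force: [0.3, 0.4, -1.0]
finger_gap: 0.566
gripper_force: 41.5
```

Run:
```python
from h import *
st()
s=snapshot("scene");t=snapshot("top");T=telemetry.sense();p=np.array(T["tcp_pos"]);r=R.from_quat(T["tool_rot"])
c=proj(s,p);ct=proj(t,p);print(c,ct)
x,y=int(c[0][0])-50,int(c[0][1])-60;a,b=int(ct[0][0])-50,int(ct[0][1])-60
print((x,y),(a,b))
cv2.imwrite("pics/g8.png",np.hstack([crop(s,x,y,100,110,4),crop(t,a,b,100,110,4)]))
for d,n in((s,"s"),(t,"t")):
    hsv=cv2.cvtColor(d["image"],cv2.COLOR_RGB2HSV); m=cv2.inRange(hsv,(40,70,20),(90,255,220))
    for q in cv2.findContours(m,0,2)[0]:
        if cv2.contourArea(q)>40 and np.linalg.norm(q.reshape(-1,2).mean(0)-proj(d,p)[0])<50:
            k=plane(d,q.reshape(-1,2)+0.,p[2]+.010)-p; print(n,cv2.contourArea(q),"y",(k@f*1000).min().round(1),(k@f*1000).max().round(1),"x",(k@u*1000).min().round(1),(k@u*1000).max().round(1))
```

```text
t 11.57 p [0.4562 0.147  0.1206] F [ 0.3  0.4 -1. ] gap 0.566 q [ 0.08  0.52  1.9   0.    0.72 -0.86]
[[240.51425333 236.96643428]] [[205.89466422 225.3673402 ]]
(190, 176) (155, 165)
s 258.5 y -49.3 -13.5 x 32.1 81.0
s 642.0 y -35.7 60.2 x -27.1 22.9
t 42.5 y 18.8 40.3 x -8.7 14.5
```

View pics/g8.png

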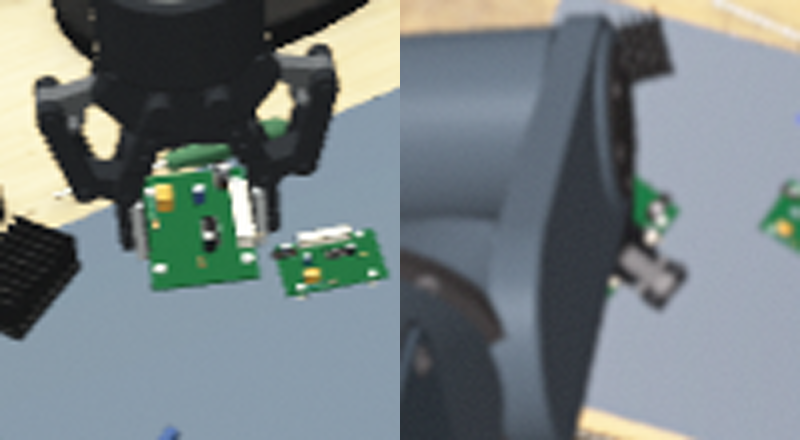

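In the scene view the board sits square in the fingers, strip on the +u side, with its lower edge at crop row 285. Its middle is about 2 mm up-slope of the TCP. I'll move to hover over the nest at the deck's pitch.

```bash
cat >> h.py <<'E'
m=np.load("front.npy")
N=m+.001*(-.5*NX+66.8*NY+8*NZ)
def tcp_home(h,dy=0,dx=0): return N+.001*((-2+dx)*NX+(-2.8+dy)*NY+(h-7.2)*NZ)
E
python3 - <<'E'
from h import *
print(N,tcp_home(50)); print(delta(tcp_home(50),PITCH)); print(PITCH.as_quat().round(3))
E
```

```text
[ 0.51595865 -0.23711458  0.06244119] [ 0.50213158 -0.22447072  0.10107576]
(array([-258.2, -271. ,   18.2]), array([  0.1, -21.9,  -0.1]))
[ 0.306  0.933 -0.059  0.181]
```

Request:
move_arm(commands="-20 -20 -20 0 0 0 -0.5; -55 -58 -45 0 0 0 -0.5; -95 -100 -60 0 -4 0 -0.5; -135 -142 -60 0 -8 0 -0.5; -175 -184 -60 0 -12 0 -0.5")

```text
t: 12.3
tcp_pos: [0.4856, -0.1067, 0.177]
tool_rot: [0.311, 0.945, -0.033, 0.099]
force: [1.0, 0.1, -0.8]
finger_gap: 0.571
gripper_force: 41.7
```

Run:
```python
from h import *
st(); print(delta(tcp_home(50),PITCH))
```

```text
t 12.3 p [ 0.4856 -0.1067  0.177 ] F [ 1.   0.1 -0.8] gap 0.571 q [-0.41  0.39  1.94 -0.08  0.61 -1.29]
(array([-65.6, -84.9,  91.6]), array([ -0.1, -10. ,  -0.1]))
```

Request:
move_arm(commands="-25 -35 10 0 -3 0 -0.5; -50 -68 35 0 -7 0 -0.5; -66 -85 65 0 -10 0 -0.5; -66 -85 85 0 -10 0 -0.5; -66 -85 91 0 -10 0 -0.5")

```text
t: 12.92
tcp_pos: [0.5013, -0.2227, 0.1]
tool_rot: [0.308, 0.933, -0.059, 0.178]
force: [-0.3, -0.1, -1.0]
finger_gap: 0.57
gripper_force: 41.7
```

Run:
```python
from h import *
st(); print(delta(tcp_home(25,-0.3),PITCH))
```

```text
t 12.93 p [ 0.5013 -0.2227  0.1   ] F [-0.3 -0.1 -1. ] gap 0.57 q [-0.62  0.57  2.01 -0.04  0.18 -1.51]
(array([-1.9, -0.9, 24.6]), array([-0.1, -0.4, -0.2]))
```

Request:
move_arm(commands="-2 -1 6 0 -0.4 0 -0.5; -2 -1 12 0 -0.4 0 -0.5; -2 -1 18 0 -0.4 0 -0.5; -2 -1 23 0 -0.4 0 -0.5; -2 -1 25 0 -0.4 0 -0.5")

```text
t: 13.55
tcp_pos: [0.5115, -0.2307, 0.0805]
tool_rot: [0.307, 0.932, -0.061, 0.185]
force: [0.5, 0.6, -0.6]
finger_gap: 0.564
gripper_force: 41.7
```

```bash
cat >> h.py <<'E'
def nst():
    st();s=telemetry.sense();p=np.array(s["tcp_pos"])-tcp_home(0);F=np.array(s["force"])
    print("nest err mm x %.1f y %.1f z %.1f"%tuple(1000*np.array([p@NX,p@NY,p@NZ])),"F x %.1f y %.1f z %.1f"%(F@NX,F@NY,F@NZ),"rot",(PITCH.inv()*R.from_quat(s["tool_rot"])).as_rotvec(degrees=True).round(1))
E
python3 - <<'E'
from h import *
nst(); s=snapshot("scene");t=snapshot("top");c=proj(s,N)[0];a=proj(t,N)[0];print(c,a)
cv2.imwrite("pics/p9.png",np.hstack([crop(s,int(c[0])-50,int(c[1])-60,100,110,4),crop(t,int(a[0])-50,int(a[1])-60,100,110,4)]))
E
```

```text
t 13.55 p [ 0.5115 -0.2307  0.0805] F [ 0.5  0.6 -0.6] gap 0.564 q [-0.62  0.62  2.   -0.05  0.13 -1.51]
nest err mm x -0.6 y 2.7 z 26.7 F x -0.8 y -0.2 z -0.6 rot [ 0.  -0.4  0.1]
[342.43976333 158.30349619] [367.66811386 207.25322943]
```

```bash
cat >> h.py <<'E'
def navg(n=6):
    L=[]
    for i in range(n):
        snapshot("top"); s=telemetry.sense();p=np.array(s["tcp_pos"])-tcp_home(0);F=np.array(s["force"])
        L.append(np.r_[1000*np.array([p@NX,p@NY,p@NZ]),F@NX,F@NY,F@NZ,(PITCH.inv()*R.from_quat(s["tool_rot"])).as_rotvec(degrees=True)])
    L=np.array(L);print("x,y,z | F | rot",L.mean(0).round(1),"sd",L.std(0).round(1)[:6],"gap",round(s["finger_gap"],3),"q",np.round(s["q"],2),"t",round(s["t"],2))
E
python3 -c "from h import *;navg()"
```

```text
x,y,z | F | rot [-0.5  2.7 27.   0.1 -0.6 -0.8  0.  -0.4  0.1] sd [0.  0.  0.  0.4 0.3 0.4] gap 0.57 q [-0.62  0.62  2.   -0.05  0.13 -1.51] t 13.95
```

Request:
move_arm(commands="3 -1 3 0 0.4 0 -0.5; 3 -1 7 0 0.4 0 -0.5; 3 -1 11 0 0.4 0 -0.5; 3 -1 14 0 0.4 0 -0.5; 3 -1 15 0 0.4 0 -0.5")

```text
t: 14.58
tcp_pos: [0.5129, -0.233, 0.0652]
tool_rot: [0.307, 0.933, -0.06, 0.181]
force: [-0.4, 1.2, 0.4]
finger_gap: 0.568
gripper_force: 41.9
```

```bash
python3 -c "from h import *;navg(3)"
```

```text
x,y,z | F | rot [ 0.5 -0.7 11.7 -0.  -1.1  0.5  0.   0.   0.1] sd [0.  0.  0.1 0.2 0.6 0.4] gap 0.564 q [-0.62  0.66  2.   -0.05  0.11 -1.51] t 14.72
```

Request:
move_arm(commands="-0.5 0.5 1 0 0 0 -0.5; -0.5 0.5 2 0 0 0 -0.5; -0.5 0.5 3 0 0 0 -0.5; -0.5 0.5 4 0 0 0 -0.5; -0.5 0.5 4 0 0 0 -0.5")

```text
t: 15.35
tcp_pos: [0.515, -0.234, 0.0621]
tool_rot: [0.307, 0.932, -0.06, 0.181]
force: [-2.1, 0.4, 0.8]
finger_gap: 0.569
gripper_force: 42.2
```

```bash
python3 -c "from h import *;navg(3)"
```

```text
x,y,z | F | rot [ 0.1  0.3  7.8  1.  -1.2  2.4  0.  -0.   0.1] sd [0.  0.  0.  0.4 0.3 0.2] gap 0.569 q [-0.62  0.66  1.99 -0.06  0.1  -1.5 ] t 15.5
```

Request:
move_arm(commands="0.5 0 0 0 0 0 -0.5; 1 0 0 0 0 0 -0.5; 1.5 0 0 0 0 0 -0.5; 2 0 0 0 0 0 -0.5; 2 0 0 0 0 0 -0.5")

```text
t: 16.12
tcp_pos: [0.5134, -0.2328, 0.0612]
tool_rot: [0.307, 0.932, -0.06, 0.181]
force: [-3.0, 0.3, 2.2]
finger_gap: 0.569
gripper_force: 42.2
```

```bash
python3 -c "from h import *;navg(3)"
```

```text
x,y,z | F | rot [ 0.  -1.9  7.8  1.5 -1.5  2.6  0.   0.   0.1] sd [0.  0.  0.  0.2 0.6 0.4] gap 0.564 q [-0.62  0.67  2.   -0.06  0.09 -1.5 ] t 16.27
```

Request:
move_arm(commands="0 0 0.5 0 0 0 -0.5; 0 0 1 0 0 0 -0.5; 0 0 1.5 0 0 0 -0.5; 0 0 2 0 0 0 -0.5; 0 0 2 0 0 0 -0.5")

```text
t: 16.9
tcp_pos: [0.5138, -0.2331, 0.0592]
tool_rot: [0.307, 0.933, -0.06, 0.181]
force: [-1.5, 0.7, -1.0]
finger_gap: 0.568
gripper_force: 42.0
```

```bash
python3 -c "from h import *;navg(3)"
```

```text
x,y,z | F | rot [ 0.  -2.2  5.7  1.1 -3.  -0.5  0.   0.1  0.1] sd [0.  0.  0.  0.6 0.6 0.2] gap 0.568 q [-0.62  0.67  2.   -0.06  0.09 -1.49] t 17.05
```

Request:
move_arm(commands="0.5 0 0 0 0 0 -0.5; 1 0 0 0 0 0 -0.5; 1.5 0 0 0 0 0 -0.5; 2 0 0 0 0 0 -0.5; 2 0 0 0 0 0 -0.5")

```text
t: 17.68
tcp_pos: [0.5129, -0.2324, 0.0589]
tool_rot: [0.307, 0.932, -0.06, 0.182]
force: [-0.4, -0.4, -1.1]
finger_gap: 0.566
gripper_force: 41.9
```

```bash
python3 -c "from h import *;navg(3)"
```

```text
x,y,z | F | rot [ 0.  -3.5  5.9  0.9 -1.4 -0.1  0.  -0.   0.1] sd [0.  0.  0.  0.6 0.2 0.2] gap 0.562 q [-0.62  0.67  2.   -0.07  0.09 -1.49] t 17.82
```

Request:
move_arm(commands="0.5 0 0 0 0 0 -0.5; 1 0 0 0 0 0 -0.5; 1.5 0 0 0 0 0 -0.5; 2 0 0 0 0 0 -0.5; 2 0 0 0 0 0 -0.5")

```text
t: 18.45
tcp_pos: [0.5122, -0.2319, 0.0585]
tool_rot: [0.307, 0.932, -0.06, 0.183]
force: [0.5, -2.0, 1.5]
finger_gap: 0.567
gripper_force: 42.0
```

```bash
python3 -c "from h import *;navg(3)"
```

```text
x,y,z | F | rot [ 0.  -4.3  5.9  1.4  2.5  0.1  0.  -0.2  0.1] sd [0.  0.  0.  0.2 0.7 0.3] gap 0.572 q [-0.62  0.67  2.   -0.07  0.08 -1.49] t 18.6
```

The ledge has been felt at y about -3.5. I'll back off slightly and press down the deck normal.

Request:
move_arm(commands="-3 0 0 0 0 0 -0.5; -3 0 1.5 0 0 0 -0.5; -3 0 3 0 0 0 -0.5; -3 0 4.5 0 0 0 -0.5; -3 0 5 0 0 0 -0.5")

```text
t: 19.23
tcp_pos: [0.513, -0.2325, 0.0575]
tool_rot: [0.307, 0.932, -0.06, 0.182]
force: [-14.2, 6.0, 38.1]
finger_gap: 0.571
gripper_force: 45.6
```

```bash
python3 -c "from h import *;navg(3)"
```

```text
x,y,z | F | rot [ 0.  -3.8  4.6  3.3  0.  36.8  0.1 -0.   0.1] sd [0.  0.  0.  0.1 0.4 0.9] gap 0.565 q [-0.62  0.67  2.   -0.07  0.08 -1.49] t 19.38
```

37 N at z=4.6, so the board is probably seated. I'll relieve the force, then pull up lightly to test the catch.

Request:
move_arm(commands="0 0 -2 0 0 0 -0.5; 0 0 -4 0 0 0 -0.5; 0 0 -4.5 0 0 0 -0.5; 0 0 -5 0 0 0 -0.5; 0 0 -5 0 0 0 -0.5")

```text
t: 20.0
tcp_pos: [0.513, -0.2325, 0.0585]
tool_rot: [0.307, 0.933, -0.059, 0.18]
force: [-2.0, -1.9, -1.2]
finger_gap: 0.572
gripper_force: 41.9
```

```bash
python3 -c "from h import *;navg(3)"
```

```text
x,y,z | F | rot [ 0.  -3.2  5.5  0.7 -0.6 -1.4  0.   0.1  0.1] sd [0.  0.1 0.  0.1 0.3 0.6] gap 0.568 q [-0.62  0.67  2.   -0.06  0.09 -1.49] t 20.15
```

Request:
move_arm(commands="0 0 -0.5 0 0 0 -0.5; 0 0 -1 0 0 0 -0.5; 0 0 -1.5 0 0 0 -0.5; 0 0 -1.5 0 0 0 -0.5; 0 0 -1.5 0 0 0 -0.5")

```text
t: 20.78
tcp_pos: [0.5129, -0.2324, 0.0602]
tool_rot: [0.307, 0.932, -0.06, 0.181]
force: [2.2, -2.3, -8.5]
finger_gap: 0.565
gripper_force: 42.7
```

```bash
python3 -c "from h import *;navg(3)"
```

```text
x,y,z | F | rot [ 0.  -2.9  7.1  0.5 -0.1 -8.7  0.   0.   0.1] sd [0.  0.  0.  0.3 0.3 0.6] gap 0.564 q [-0.62  0.67  2.   -0.06  0.09 -1.49] t 20.93
```

The catch holds: -8.7 N on an upward pull. I'll press back down lightly, then release and withdraw along the deck normal.

Request:
move_arm(commands="0 0 1 0 0 0 -0.5; 0 0 2 0 0 0 -0.5; 0 0 2.8 0 0 0 -0.5; 0 0 2.8 0 0 0 -0.5; 0 0 2.8 0 0 0 -0.5")

```text
t: 21.55
tcp_pos: [0.5139, -0.2331, 0.0584]
tool_rot: [0.307, 0.932, -0.06, 0.182]
force: [-3.4, 0.1, 4.5]
finger_gap: 0.565
gripper_force: 44.3
```

Request:
move_arm(commands="0 0 0 0 0 0 -0.1; 0 0 0 0 0 0 0.3; 0 0 0 0 0 0 0.4; 0 0 -10 0 0 0 0.4; 0 0 -35 0 0 0 0.4")

```text
t: 22.18
tcp_pos: [0.5029, -0.225, 0.0901]
tool_rot: [0.307, 0.933, -0.059, 0.18]
force: [0.5, -0.6, -0.3]
finger_gap: 0.698
gripper_force: 0.0
```

```bash
python3 -c "from h import *;navg(3)"
```

```text
x,y,z | F | rot [-0.2 -2.4 41.4 -0.1 -0.2  1.   0.  -0.1  0.1] sd [0.1 0.2 0.6 0.1 0.6 1.3] gap 0.7 q [-0.62  0.59  2.02 -0.04  0.15 -1.52] t 22.32
```

```bash
python3 -c "
from h import *
print(delta([.50,-.04,.27],DOWN_B), delta([.46,-.20,.20],DOWN_B))"
```

```text
(array([  37.3,  147. , -207.7]), array([-0. , 22.1, -0.1])) (array([   5.4,   -5.5, -119.2]), array([-0. , 22.1, -0.1]))
```

Request:
move_arm(commands="2 0 -45 0 0 0 0.4; 5 15 -100 0 5 0 0.4; 15 55 -150 0 11 0 0.4; 27 100 -185 0 18 0 0.4; 37 145 -207 0 22 0 0.4")

```text
t: 22.95
tcp_pos: [0.5009, -0.0412, 0.2706]
tool_rot: [0.313, 0.95, 0.0, 0.001]
force: [0.4, -0.4, -0.7]
finger_gap: 0.698
gripper_force: 0.0
```

Run:
```python
from h import *
st();t=snapshot("top")
hsv=cv2.cvtColor(t["image"],cv2.COLOR_RGB2HSV); g=cv2.inRange(hsv,(40,70,20),(90,255,220))
for q in cv2.findContours(g,0,2)[0]:
    if cv2.contourArea(q)>60:
        c=q.reshape(-1,2).mean(0)
        if np.linalg.norm(c-proj(t,N)[0])<40:
            k=deckpts(t,q.reshape(-1,2)+0.,m,.0122);r=cv2.minAreaRect(k.astype(np.float32));print("green",c,k.min(0).round(1),k.max(0).round(1),r)
# corners of nest profile: intensity down centre lines at plate height, x in deck coords
def samp(x,y,h):
    X=m+h*NZ+.001*(x*NX+y*NY); q=proj(t,X)[0].astype(np.float32); return cv2.remap(t["image"],q.reshape(1,1,2),None,cv2.INTER_LINEAR)[0,0]
for y in range(20,120,4): print(y,[tuple(int(v) for v in samp(x,y,.0122)) for x in (-15,0,15)])
W=cv2.inRange(hsv,(0,0,190),(180,60,255));
print("strip row: ",[(x,tuple(int(v) for v in samp(x,67,.02))) for x in range(-40,41,5)])
hb=[proj(t,hinge+[0,0,.012]+.174*(-np.cos(np.radians(105))*f+np.sin(np.radians(105))*Z)+a*u)[0] for a in(-.03,0,.03)]
print("bar px",[ (b.round(),t["image"][int(b[0][1]+.5),int(b[0][0]+.5)].tolist()) for b in hb])
```

```text
t 22.95 p [ 0.5009 -0.0412  0.2706] F [ 0.4 -0.4 -0.7] gap 0.698 q [-0.31  0.31  1.69  0.    1.14 -1.24]
green [363.42857143 206.82539683] [-29.2  26.1] [ 24. 103.] ((-2.766216278076172, 64.5030746459961), (52.87876510620117, 77.2408676147461), 0.47259342670440674)
20 [(252, 249, 243), (252, 249, 243), (252, 249, 243)]
24 [(206, 204, 189), (213, 210, 197), (214, 212, 196)]
28 [(94, 131, 99), (96, 129, 100), (100, 138, 105)]
32 [(29, 112, 64), (36, 113, 64), (61, 123, 81)]
36 [(38, 116, 68), (78, 122, 70), (121, 152, 124)]
40 [(33, 115, 66), (94, 128, 81), (102, 141, 108)]
44 [(28, 114, 64), (119, 147, 120), (136, 157, 126)]
48 [(31, 117, 66), (135, 148, 134), (193, 193, 168)]
52 [(31, 114, 65), (82, 107, 87), (207, 203, 179)]
56 [(33, 115, 66), (58, 92, 67), (207, 206, 181)]
60 [(33, 116, 68), (51, 89, 64), (196, 197, 169)]
64 [(33, 115, 66), (52, 98, 66), (192, 190, 160)]
68 [(32, 114, 65), (40, 111, 66), (196, 191, 158)]
72 [(92, 123, 65), (41, 118, 70), (195, 193, 162)]
76 [(211, 165, 72), (113, 145, 126), (183, 186, 158)]
80 [(244, 188, 81), (163, 171, 167), (155, 164, 136)]
84 [
[... 262 characters left out ...]
2, 222, 215), (231, 229, 224), (120, 118, 115)]
108 [(231, 227, 222), (247, 245, 241), (132, 129, 126)]
112 [(159, 156, 152), (242, 240, 236), (94, 92, 90)]
116 [(72, 71, 70), (217, 214, 208), (59, 56, 57)]
strip row:  [(-40, (55, 54, 54)), (-35, (54, 52, 53)), (-30, (51, 63, 54)), (-25, (93, 118, 78)), (-20, (77, 120, 76)), (-15, (29, 114, 65)), (-10, (32, 115, 67)), (-5, (34, 115, 66)), (0, (49, 105, 67)), (5, (45, 100, 63)), (10, (51, 115, 69)), (15, (219, 210, 180)), (20, (255, 250, 239)), (25, (162, 150, 135)), (30, (57, 54, 52)), (35, (52, 50, 51)), (40, (53, 52, 52))]Traceback (most recent call last):
  File "<stdin>", line 16, in <module>
IndexError: invalid index to scalar variable.
```

In the top view the board lies square in the nest, at centre (-2.8, 64.5) against an expected (-2.5, 65.7), with the strip on the right. I'll swing clear so the scene camera can check its height.

```bash
python3 -c "
from h import *
print(delta([.36,-.30,.27]), delta([.15,-.55,.25]))"
```

```text
(array([-3.960e+01, -2.971e+02,  1.000e-01]), array([0., 0., 0.])) (array([ -18.5, -623. ,   17.7]), array([0., 0., 0.]))
```

Request:
move_arm(commands="-4 -35 0 0 0 6 0.4; -12 -95 0 0 0 14 0.4; -22 -155 0 0 0 22 0.4; -31 -215 0 0 0 30 0.4; -40 -275 0 0 0 38 0.4")

```text
t: 23.62
tcp_pos: [0.367, -0.2889, 0.2679]
tool_rot: [0.607, 0.795, 0.0, 0.0]
force: [0.4, -0.9, -0.1]
finger_gap: 0.701
gripper_force: 0.0
```

```bash
python3 -c "
from h import *
st();print(delta([.12,-.55,.25]))"
```

```text
t 23.62 p [ 0.367  -0.2889  0.2679] F [ 0.4 -0.9 -0.1] gap 0.701 q [-0.91  0.27  1.77  0.    1.11 -1.17]
(array([-186.7, -307.2,   17.9]), array([0., 0., 0.]))
```

Request:
move_arm(commands="-20 -33 0 0 0 6 0.4; -52 -85 0 0 0 14 0.4; -84 -137 0 0 0 22 0.4; -115 -189 0 0 0 30 0.4; -146 -240 0 0 0 38 0.4")

```text
t: 24.25
tcp_pos: [0.1743, -0.4935, 0.2677]
tool_rot: [0.833, 0.554, 0.0, -0.0]
force: [0.6, -0.1, 0.6]
finger_gap: 0.704
gripper_force: 0.0
```

Run:
```python
from h import *
snapshot("top");snapshot("top");st();t=snapshot("top");s=snapshot("scene")
K3={}
for n,d in(("t",t),("s",s)):
    hsv=cv2.cvtColor(d["image"],cv2.COLOR_RGB2HSV); g=cv2.inRange(hsv,(40,70,20),(90,255,220)); g=cv2.morphologyEx(g,cv2.MORPH_CLOSE,np.ones((3,3)))
    for q in cv2.findContours(g,0,2)[0]:
        c=q.reshape(-1,2).mean(0)
        if cv2.contourArea(q)>60 and np.linalg.norm(c-proj(d,N)[0])<30:
            for h in (.008,.0122,.016):
                k=deckpts(d,q.reshape(-1,2)+0.,m,h);print(n,len(q),h,"left/lower",k.min(0).round(1),"right/upper",k.max(0).round(1),
                 "upper at x-28..-15:",k[(k[:,0]<-15)][:,1].max().round(1),"left at low y<45:",k[k[:,1]<45][:,0].min().round(1),"left at y>85",k[k[:,1]>85][:,0].min().round(1))
# profile down-slope at x=-18 for both views: green-ness at h .0122, upper and lower plate edges; left edge at y=40,90
def prof(d,xs,ys,h):
    X=m+h*NZ+.001*(np.array(xs)[:,None]*NX+np.array(ys)[:,None]*NY); q=proj(d,X).astype(np.float32).reshape(1,-1,2)
    c=cv2.remap(d["image"],q,None,cv2.INTER_LINEAR)[0].astype(int); return c[:,1]-c[:,0]
for n,d in(("t",t),("s",s)):
    for x in(-18,-10): 
        for lo,hi in((18,36),(94,112)): ys=np.arange(lo,hi,1.5);print(n,"x",x,"from y",lo,prof(d,np.full(len(ys),x),ys,.0122).tolist())
    for y in(35,65,88): xs=np.arange(-38,-19,1.5);print(n,"y",y,"from x-38",prof(d,xs,np.full(len(xs),y),.0122).tolist())
```

```text
t 24.35 p [ 0.1719 -0.4975  0.2678] F [ 0.3 -0.1  1.2] gap 0.704 q [-1.45  0.35  1.64 -0.    1.15 -1.05]
t 57 0.008 left/lower [-28.9  25.5] right/upper [ 24.4 102.7] upper at x-28..-15: 102.7 left at low y<45: -28.2 left at y>85 -27.4
t 57 0.0122 left/lower [-29.1  26.1] right/upper [ 24. 103.] upper at x-28..-15: 103.0 left at low y<45: -28.4 left at y>85 -27.5
t 57 0.016 left/lower [-29.3  26.6] right/upper [ 23.6 103.2] upper at x-28..-15: 103.2 left at low y<45: -28.6 left at y>85 -27.7
s 38 0.008 left/lower [-27.8  28.1] right/upper [ 23.3 105.2] upper at x-28..-15: 105.2 left at low y<45: -26.8 left at y>85 -27.0
s 38 0.0122 left/lower [-28.8  25.9] right/upper [ 22.1 102.6] upper at x-28..-15: 102.6 left at low y<45: -27.9 left at y>85 -28.1
s 38 0.016 left/lower [-29.8  23.8] right/upper [ 20.9 100.3] upper at x-28..-15: 100.3 left at low y<45: -29.6 left at y>85 -29.0
t x -18 from y 18 [-4, -4, -5, -5, -3, 6, 21, 43, 66, 69, 65, 53]
t x -18 from y 94 [59, 72, 70, 60, 42, 24, 7, -1, -3, -4, -3, -2]
t x -10 from y 18 [-3, -3, -5, -4, -3, 6, 21, 43, 66, 78, 84, 82]
t x -10 from y 94 [74, 62, 46, 30, 16, 6, 0, -5, -3, -3, -3, -3]
t y 35 from x-38 [-3, -2, -4, -5, -5, -3, 5, 14, 21, 21, 23, 25, 30]
t y 65 from x-38 [-2, -2, -3, -2, 0, 7, 17, 26, 31, 31, 30, 34, 45]
t y 88 from x-38 [-2, -5, -5, -5, -5, -4, 2, 11, 15, 16, 14, 10, 11]
s x -18 from y 18 [3, 3, 3, 1, 8, 17, 49, 80, 80, 80, 80, 78]
s x -18 from y 94 [61, 75, 76, 71, 57, 39, 21, 5, 3, 4, 1, 0]
s x -10 from y 18 [4, 3, 1, 1, 1, 23, 60, 74, 81, 80, 80, 80]
s x -10 from y 94 [76, 77, 67, 54, 38, 25, 12, 6, 6, 5, 5, 3]
s y 35 from x-38 [1, 0, 1, 2, 1, 5, 21, 42, 60, 60, 61, 63, 70]
s y 65 from x-38 [1, 1, 1, 1, 1, 1, 16, 45, 61, 70, 64, 63, 69]
s y 88 from x-38 [1, 2, 2, 1, 1, 2, 17, 39, 46, 47, 37, 24, 10]
```

Both views agree on the board at its home height. The catch also held against an 8.7 N pull, the board bottomed firmly, the hood is open and the arm is clear. Handing in.

```bash
python3 -c "
from station import ticket
print(ticket.sign_off())"
```

```text
the job is handed in; nothing more can be done
None
```

The job is handed in at about 24 s of the 64 s allowed: the hood is lying back on its stop, and the board is in the nest with its white strip on the right and the catch holding it against an 8.7 N upward pull; both cameras agree on its position only to a couple of millimetres, so that it stands flat rests on it bottoming firmly when pressed (37 N).

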